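# Seat a lens tube in the V-block against its stop

### The job

Take the black lens tube with the red band out of the rack, lay it gently in the V-block's groove with its tapered nose towards the stop, and slide it in under the spring hold-down until it is fully home on both flanks and the stop. The stop has been reset by hand, so find it by feel: push past the drag of the hold-down and press the nose lightly but definitely on the stop for a moment, never hard, as the lens is glass. Let go, leaving the tube seated there and everything else undisturbed.

Things in the scene. Friction and masses are not known exactly. Their poses are not given: they have to be found in the camera images.
- lens_red: The lens tube to load: black, red band 12 mm wide near the nose. 120 mm long, 32 mm diameter, about 0.15 kg. Origin mid-length on the axis; x runs along the axis to the nose, where the last 16 mm (bare metal) taper to a 21 mm wide rim round the glass. In the rack its axis is level, about 37 mm up, nose to the rack's x. Round: its own y and z may point any way about the axis.
- vblock: Fixture, fixed: base 220 x 110 x 12 mm (x -95 to 125) with a V rail 160 mm long (x -75 to 85), 28 mm wide. Origin on the table; x runs along the groove from the open loading end to the stop. A seated tube has its axis at y 0, z 64 mm. The groove is open from above up to x 32 mm; a bridge spans it at x 32 to 48 (posts at y +-28 to 40, top z 103, knob to 116). Bracket behind: to z 90.
- flank_left: Steel flank of the 90 degree groove on its y+ side, fixture x -75 to 85 mm; origin on the axis of a seated tube (fixture x 0, z 64 mm). The flanks' top edges are 11 mm below that axis and 14 mm either side of it; a TCP 10 mm above the axis keeps the fingertips clear of them.
- flank_right: The same flank on the y- side, with the same origin.
- holddown: White-tipped spring plunger in the bridge at fixture x 40 mm; origin where its line meets the groove axis. At rest its round tip hangs 4 mm lower than the top of a seated tube. The tapered nose lifts it (from nose x about 43 to 58 mm; a push of 3 to 8 N), then it bears down on the full diameter with about 7 N and the drag falls to 0.5 to 5 N until the stop.
- stop: Bracket of the adjustable stop; origin on the groove axis at its near face (fixture x 100 mm). Its rod ends in a white 21 mm cup facing the nose, whose face is 19 to 39 mm in front of the bracket (fixture x 61 to 81), set differently each time and not reported. The cup is cushioned: about 3 N per mm for 2.5 mm, then solid. Press it with 2 N or more for 0.2 s, never over 12 N.
- rack: White rack, fixed, 130 x 225 mm, 6 mm base; origin under it. Three places side by side along its y (-75, 0, 75 mm), each with two V rests 10 mm wide at x -47 and 47 mm; between the rests the fingers have room down to the base. The three tubes lie in them in any order, noses to x+.
- lens_blue: Bystander tube in the rack: same size, black with a blue band. Origin and axes as the red one. Leave it.
- lens_brass: Bystander tube in the rack: same size, silver with a brass band. Origin and axes as the red one. Leave it.
- tube_block: Bystander: blue sample-tube block, 75 x 100 x 39 mm, origin under it.
- petri_dish: Bystander: clear dish, 90 mm wide, 15 mm high, origin under it.
- jar_blue: Bystander: small jar with blue cap, 40 mm wide, 30 mm high, origin under it.
- jar_white: Bystander: small jar with white cap, 40 mm wide, 30 mm high, origin under it.
- eyepiece: Bystander: black and silver microscope eyepiece standing upright, 39 mm wide, 46 mm high, origin under it.
- driver: Bystander: screwdriver 160 mm long lying along its x.
- lens_nose (a point): Centre of the red tube's tapered nose end, on the axis 60 mm from the tube's origin.

How it is judged (in metres and radians):
On the way, in this order (a step that is already met when the one before it is completed fails the run):
1. the red-banded tube lies in the V groove (axis within 4 mm of seated and within 0.08 rad) (z of lens_red in the frame of vblock below 0.068 m and y of lens_red in the frame of vblock between -0.004 and 0.004 m and angle between the x axis of lens_red and the x axis of vblock, either way round below 0.08 rad and x of lens_red in the frame of vblock above -0.08 m), for 0.1 s.
2. pressed home: both flanks and the hold-down bear on it (over 0.5, 0.5 and 1 N) and its nose presses the stop with over 2 N for 0.2 s (contact force between lens_red and flank_left above 0.5 N and contact force between lens_red and flank_right above 0.5 N and contact force between lens_red and holddown above 1 N and contact force between lens_red and stop above 2 N), for 0.2 s.
At the end, for the whole second after the job is handed in: The red-banded tube lies released and at rest in the groove, bearing on both flanks (over 0.5 N each), held by the hold-down (over 1 N) and with its nose within 1.8 mm of the stop cup's face; its axis within 0.05 rad of the groove (contact force between lens_red and flank_left above 0.5 N and contact force between lens_red and flank_right above 0.5 N and contact force between lens_red and holddown above 1 N and distance between lens_nose and stop_cup_c0 below 0.0048 m and angle between the x axis of lens_red and the x axis of vblock, either way round below 0.05 rad and linear speed of lens_red below 0.01 m/s and x of lens_nose in the frame of vblock above 0.055 m); the robot touches nothing.
It fails at once if the nose is pressed on the stop with more than 12 N (contact force between lens_red and stop above 12 N).
It fails at once if a bystander is moved by more than 15 mm (distance of any of lens_blue, lens_brass, tube_block, petri_dish, jar_blue, jar_white, eyepiece, driver from where it was at the start of the episode above 0.015 m).
It fails at once if the tube is dropped on the table (height (world z) of lens_red below 0.022 m).
It fails at once if the tube is dropped or forced into the groove: over 40 N on a flank (contact force between lens_red and flank_left above 40 N or contact force between lens_red and flank_right above 40 N).
It also fails if it takes over 69 s, if anything falls off the work surface, if the arm or the gripper's body presses on something with over 40 N, if the wrist force passes 120 N, or if a joint passes its speed limit or range.

### The arm

A 7-joint arm with a two-finger parallel gripper is mounted at the origin on the work surface. World frame = base frame: x ahead of the robot, y to its left, z up, the work surface at z = 0. Lengths are in m, angles in degrees, forces in N, time in s.
With the tool pointing down it reaches from about 0.35 to 0.9 m from the base axis. Payload 7.2 kg.
Tool frame: the origin (TCP) lies between the finger pads, 19 mm behind the fingertips; this is the grasp point; z points along the fingers, y is the line along which they close (so a half turn about z gives the same grasp; the last joint's range is limited). The gripper opens to 88 mm and grips with 3 to 60 N. Pads are 20 mm wide; open, the fingers measure 115 mm over their backs; the gripper's body (75 mm by 178 mm) begins 61 mm behind the grasp point.
Start: joints at [65.134, 23.554, -0.728, 91.456, 0.321, 64.991, -4.71], TCP at [0.224, -0.584, 0.241] pointing down, gripper open.
Joint ranges: [-169.25, 169.25], [-16.82, 113.86], [-84.01, 82.57], [7.8, 145.47], [-59.2, 239.2], [7.22, 106.19], [-163.78, 163.78]. Speed limits (degrees/s): [136.94, 136.94, 172.46, 172.46, 180, 180, 180].

### API

Orientations are given as [roll, pitch, yaw] about the fixed x, y, z axes, in that order (R = Rz(yaw) Ry(pitch) Rx(roll)).
In Python, from workcell import env, optics, nets gives the robot as it stands.
- The arm moves only by the tool send_rows, never from a script. Its argument "targets" is a list of rows, each an object with "rotation": the turn, a rotation vector about the tool's x, y, z in rad, a list of three; "xyz": the shift along the tool's x, y, z in mm, a list of three; "fingers": the finger opening in mm, from 0 to 87.8. In form: [{"rotation": [rx, ry, rz], "xyz": [tx, ty, tz], "fingers": fingers}, ...]. A call has 1 to 5 rows; each row shifts and turns the commanded pose from where the row before left it, along the tool's axes as they then stand; what a row does not reach is not made up. A row lasts 1/10 s, in which the tool goes at most 50 mm and 8.59 degrees, less where a joint would pass 70% of its speed; a pose out of reach is approached as far as the arm can. A call is refused whole if a number of a shift passes 50 or a number of a turn 0.15, either way. A call with a gripper value outside its range is refused whole. The fingers move at their own pace and stop on an object; "newtons" is the grip in N (left out, the last holds). Time passes only in rows, so rows that do not move let the fingers close. It gives the time, the measured TCP pose, the force, the opening and the grip force at its end, in the units of the state.
- env.get_state(): the state, without advancing time (a new reading comes with each control period).
- optics.get_image(name): name is "scene" or "top" or "wrist"; returns the picture (384x512x3 uint8, red, green, blue); there is no depth.
- optics.camera_model(name): a dict with "fov_y" (degrees; the focal length in pixels is half the picture's height over the tangent of half this angle, whatever the lens; pixels are square), "cx", "cy" (the principal point, pixels), "rvec" (rotation vector, rad) and "tvec" (3), from world to camera coordinates, as OpenCV has them. Camera axes: x right, y down, z forward; pixel columns grow to the right and rows downward; lengths in m; the calibration is good to about 2 mm. A picture is of the moment at which its call begins: read the wrist's pose just before it. camera_model takes no time and is no camera call; for the wrist camera it gives the pose at the moment of the call.
- env.job_done(): hands the job in; it is judged then, once.
Trained networks look in the newest picture that a camera, given by its name, has taken for a name from the list of things; names that differ only in an ending like _2 or _b are one class to them, and where a whole thing is asked for, a point or a joint stands for the part that bears it (a point fixed in the world has none). Each returns a list of dicts, best first, with "score" (0 to 1); they miss things now and then, are a little off and sometimes report something else, mostly with a low value. They report only what shows in the picture. A call takes as long as a camera call.
- nets.boxes_of(target, camera): "box" ([left, top, right, bottom] in pixels, round what is visible of it).
The state is a dict: "clock": time; "joint_pos": joint angles; "qd": joint speeds; "effort": joint torques, N m; "eef_pos": TCP position; "eef_rot": TCP orientation; "wrist_force": force on the tool from outside, world axes, zero at the start; "moment": the same for the moment, N m; "finger_gap": finger opening in m; "grip_force": force on a finger pad.
Only numpy, scipy, OpenCV 4.12 (cv2) and the standard library are available. Lean on these libraries where they do the work, as an engineer would, in place of code of your own. Each camera call takes 0.05 s, during which the arm holds its last target. There are 200 camera calls.

## Working session

There is one attempt and no reset: what is moved stays moved. The work goes in short steps, Python scripts to look and compute and a tool call to move; the robot and the scene stay as the last step left them, time stands still between calls to the robot, and variables do not carry over. Pictures are saved under pics/ and viewed, at most 10 in all, crops included, and the job is handed in when it is done.

Besides the shell and the picture viewer there is one more tool, called after "Call:" as name([rows], argument=value, ...), one row to a line, values as JSON. send_rows: Moves the arm, as the interface text tells. Its arguments: {"type":"object","properties":{"targets":{"type":"array","items":{"type":"object","properties":{"rotation":{"type":"array","items":{"type":"number"}},"xyz":{"type":"array","items":{"type":"number"}},"fingers":{"type":"number"}}}},"newtons":{"type":"number"}},"required":["targets"]}

```bash
mkdir -p pics
cat > h.py <<'E'
import numpy as np, cv2
from workcell import env, optics, nets
def cam(n):
    m=optics.camera_model(n); f=192/np.tan(np.radians(m['fov_y'])/2)
    K=np.array([[f,0,m['cx']],[0,f,m['cy']],[0,0,1]]); R=cv2.Rodrigues(np.array(m['rvec'],float))[0]
    return K,R,np.array(m['tvec'],float).ravel()
def ray(c,u,v):
    K,R,t=c; d=R.T@np.linalg.solve(K,[u,v,1]); return -R.T@t,d/np.linalg.norm(d)
def onz(c,u,v,z):
    o,d=ray(c,u,v); return o+d*(z-o[2])/d[2]
def proj(c,P):
    K,R,t=c; p=(R@np.atleast_2d(P).T).T+t; q=(K@p.T).T; return q[:,:2]/q[:,2:]
def tri(rs):
    A=0;b=0
    for o,d in rs:
        M=np.eye(3)-np.outer(d,d); A=A+M; b=b+M@o
    return np.linalg.solve(A,b)
def save(n,im): cv2.imwrite('pics/'+n+'.png',cv2.cvtColor(im,cv2.COLOR_RGB2BGR))
E
python3 - <<'E'
from h import *
ims={n:optics.get_image(n) for n in('top','scene')}
s=env.get_state();print(s['clock'],s['eef_pos'],s['eef_rot'],s['wrist_force'])
for n in ims: save(n+'0',ims[n]); np.save(n+'0.npy',ims[n])
for n in ims:
  c=cam(n); print(n,-c[1].T@c[2],c[0][0,0])
  for t in('lens_red','vblock','holddown','stop','rack','lens_blue','lens_brass'):
    r=nets.boxes_of(t,n)[:2]; print(t,[(np.round(x['box']).tolist(),round(x['score'],2)) for x in r])
E
```

```text
0.1 [ 0.22336117 -0.58324631  0.24055934] [-1.79913018e+02  6.65576612e-03  2.09585332e+01] [-0.06651055  0.40242693  0.09461576]
top [0.43678931 0.02038432 1.60801885] 496.46170124376863
lens_red [([354.0, 213.0, 365.0, 255.0], 0.7)]
vblock [([208.0, 150.0, 254.0, 226.0], 0.78), ([323.0, 212.0, 394.0, 258.0], 0.25)]
holddown []
stop [([221.0, 150.0, 234.0, 170.0], 0.72)]
rack [([321.0, 209.0, 393.0, 257.0], 0.69)]
lens_blue [([374.0, 221.0, 391.0, 257.0], 0.67)]
lens_brass [([330.0, 214.0, 339.0, 251.0], 0.85), ([354.0, 213.0, 367.0, 254.0], 0.73)]
scene [ 1.0875063  -0.20340553  0.73150005] 352.2244442951184
lens_red [([110.0, 183.0, 126.0, 227.0], 0.73)]
vblock [([251.0, 163.0, 334.0, 239.0], 0.72)]
holddown []
stop [([305.0, 198.0, 327.0, 226.0], 0.71)]
rack [([74.0, 185.0, 172.0, 250.0], 0.71)]
lens_blue []
lens_brass [([139.0, 178.0, 157.0, 223.0], 0.88)]
```

Run:
```python
from h import *
a=np.load('top0.npy')[130:280,190:410]; b=np.load('scene0.npy')[150:270,60:350]
a=cv2.resize(a,None,fx=2.7,fy=2.0*1.35,interpolation=2);b=cv2.resize(b,None,fx=2.7,fy=2.7,interpolation=2)
print(a.shape,b.shape)
save('a',a)
save('b',b)
```

```text
(405, 594, 3) (324, 783, 3)
```

View pics/a.png

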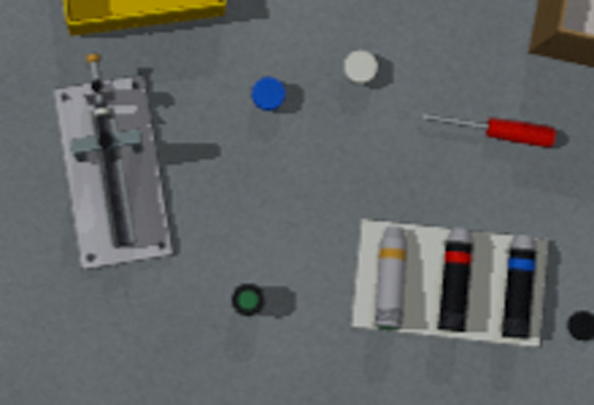

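View pics/b.png

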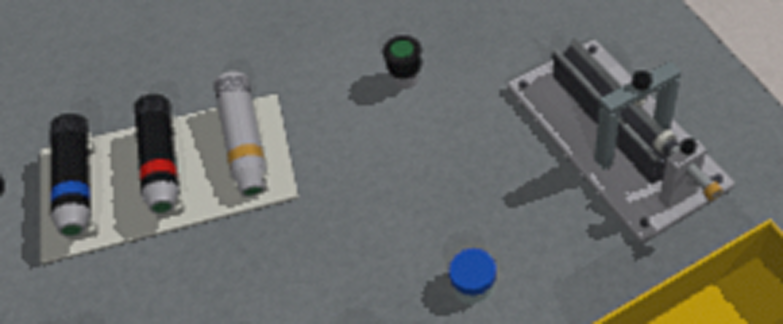

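The top view shows the red tube in the middle of the rack (crop about 455,280) with its nose up. The V-block is at left with the stop up (base corners 54,92 / 146,77 / 172,254 / 82,268). The scene view agrees.

Run:
```python
from h import *
c=cam('top'); f=lambda p,z:onz(c,190+p[0]/2.7,130+p[1]/2.7,z)
V=[f(p,.012) for p in((54,92),(146,77),(172,254),(82,268))]
print('V',np.round(V,4)); 
d=(V[0]+V[1]-V[2]-V[3])/2; print('len',np.linalg.norm(d),'w',np.linalg.norm(V[0]-V[1]),np.linalg.norm(V[2]-V[3]),'yaw',np.degrees(np.arctan2(d[1],d[0])))
m=sum(V)/4; u=d/np.linalg.norm(d); print('origin',m-u*.015)
Rk=[f(p,.006) for p in((361,220),(548,240),(540,346),(352,327))]
d=(Rk[0]+Rk[1]-Rk[2]-Rk[3])/2; w=(Rk[0]+Rk[3]-Rk[1]-Rk[2])/2
print('rack',sum(Rk)/4,np.linalg.norm(d),np.linalg.norm(w),np.degrees(np.arctan2(d[1],d[0])),np.degrees(np.arctan2(-w[0],w[1])))
n,r=f((460,230),.037),f((453,328),.037); print('red',n,r,np.linalg.norm(n-r),np.degrees(np.arctan2(*(n-r)[1::-1])))
# triangulate red band using colour
pts=[]
for nm,roi in(('top',(200,270,340,380)),('scene',(180,235,100,130))):
    I=np.load(nm+'0.npy').astype(int); M=np.zeros(I.shape[:2],bool); y0,y1,x0,x1=roi
    S=I[y0:y1,x0:x1]; k=(S[...,0]>110)&(S[...,0]>2*S[...,1]); v,u=np.nonzero(k); u=u.mean()+x0; v=v.mean()+y0
    print(nm,u,v,k.sum()); pts.append(ray(cam(nm),u,v))
print('band tri',tri(pts))
print(cam('wrist'))
```

```text
V [[0.6983 0.1705 0.012 ]
 [0.7183 0.0602 0.012 ]
 [0.5056 0.0257 0.012 ]
 [0.4874 0.1324 0.012 ]]
len 0.21486604923652416 w 0.11207165886291948 0.10825632319419815 yaw 9.728076096229998
origin [0.58762559 0.09469353 0.012     ]
rack [ 0.4759772  -0.30718123  0.006     ] 0.12758814065276758 0.22518017563433498 -4.755042580445769 -5.107883840465273
red [ 0.5376572  -0.31251446  0.037     ] [ 0.42286522 -0.30388038  0.037     ] 0.11511623453924237 -4.301404344529639
top 358.72727272727275 224.63636363636363 33
scene 117.91836734693878 211.26530612244898 49
band tri [ 0.50691867 -0.30491508  0.05089408]
(array([[275.10015822,   0.        , 253.23963163],
       [  0.        , 275.10015822, 189.40131069],
       [  0.        ,   0.        ,   1.        ]]), array([[ 3.58488470e-01, -9.33534153e-01,  4.37601534e-05],
       [-8.92111345e-01, -3.42567798e-01,  2.94592349e-01],
       [-2.74997028e-01, -1.05646999e-01, -9.55623015e-01]]), array([-0.62558903, -0.03596461,  0.39231956]))
```

Call:
send_rows([
  {"xyz":[34,-24,8],"rotation":[0,0,0],"fingers":87},
  {"xyz":[34,-24,8],"rotation":[0,0,0],"fingers":87},
  {"xyz":[34,-24,8],"rotation":[0,0,0],"fingers":87},
  {"xyz":[34,-24,8],"rotation":[0,0,0],"fingers":87},
  {"xyz":[34,-24,8],"rotation":[0,0,0],"fingers":87},
])

```text
clock: 1.3
eef_pos: [0.3401, -0.4094, 0.2013]
eef_rot: [180.0, -0.0, 20.9]
wrist_force: [0.7, -1.1, -0.3]
finger_gap: 0.0869
grip_force: 0.0
```

Call:
send_rows([
  {"xyz":[34,-24,8],"rotation":[0,0,0],"fingers":87},
  {"xyz":[34,-22,8],"rotation":[0,0,0.05],"fingers":87},
  {"xyz":[0,0,10],"rotation":[0,0,0.135],"fingers":87},
  {"xyz":[0,0,0],"rotation":[0,0,0.135],"fingers":87},
  {"xyz":[0,0,0],"rotation":[0,0,0.135],"fingers":87},
])

```text
clock: 1.8
eef_pos: [0.3866, -0.3431, 0.1751]
eef_rot: [-180.0, 0.0, -5.4]
wrist_force: [-0.3, 0.9, 0.4]
finger_gap: 0.0873
grip_force: 0.0
```

Call:
send_rows([
  {"xyz":[0,0,0],"rotation":[0,0,0],"fingers":87},
  {"xyz":[0,0,0],"rotation":[0,0,0],"fingers":87},
])

```text
clock: 2.0
eef_pos: [0.3865, -0.3435, 0.1755]
eef_rot: [180.0, -0.0, -4.9]
wrist_force: [0.3, 0.2, 0.5]
finger_gap: 0.0872
grip_force: 0.0
```

Call:
send_rows([
  {"xyz":[22,-11,0],"rotation":[0,0,0],"fingers":87},
  {"xyz":[22,-11,0],"rotation":[0,0,0],"fingers":87},
  {"xyz":[22,-11,0],"rotation":[0,0,0],"fingers":87},
  {"xyz":[22,-10,0],"rotation":[0,0,0],"fingers":87},
  {"xyz":[0,0,0],"rotation":[0,0,0],"fingers":87},
])

```text
clock: 2.5
eef_pos: [0.481, -0.3065, 0.1753]
eef_rot: [-179.9, -0.1, -4.7]
wrist_force: [-0.7, 0.1, 0.2]
finger_gap: 0.0871
grip_force: 0.0
```

Run:
```python
from h import *
c=cam('wrist'); I=optics.get_image('wrist'); print(env.get_state()['eef_pos'])
np.save('w1.npy',I); np.savez('w1c',*c); save('w1',I)
print([(np.round(x['box']).tolist(),round(x['score'],2)) for x in nets.boxes_of('lens_red','wrist')[:2]])
print(proj(c,[[.479,-.308,.037],[.539,-.313,.037],[.419,-.303,.037]]))
```

```text
[ 0.47903857 -0.307639    0.17518142]
[([242.0, 124.0, 272.0, 243.0], 0.59)]
[[254.64067885 186.67730234]
 [254.84738502 129.35092236]
 [254.45731483 237.53013882]]
```

View pics/w1.png

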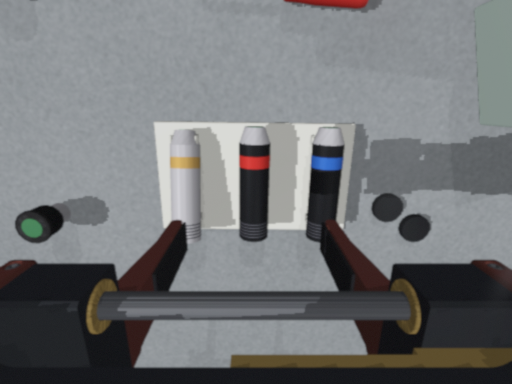

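The wrist view shows the red tube at column 254, vertical (aligned with the tool), nose at row 126 and tail at row 241. Its neighbours are well clear if the fingers are partly closed.

Run:
```python
from h import *
z=np.load('w1c.npz'); c=[z[k] for k in z.files]; I=np.load('w1.npy').astype(int)
s=env.get_state(); p=np.array(s['eef_pos']); yw=np.radians(s['eef_rot'][2]); u=np.array([np.cos(yw),np.sin(yw),0]); l=np.array([u[1],-u[0],0])
print(s['clock'],p,s['eef_rot'])
def q(n,P): print(n,np.round(P,4),'tool x,y:',np.round([(P-p)@u*1e3,(P-p)@l*1e3],1))
# tube edge rows on dark body
for r in (180,190,200,210,220):
    row=I[r,225:285].sum(1); k=np.nonzero(row<150)[0]+225; m=(k.min()+k.max())/2; q(('mid',r,k.min(),k.max()),onz(c,m,r,.042))
q('nose',onz(c,254,126,.037)); q('tail',onz(c,254,241,.040))
S=I[140:180,235:275]; k=(S[...,0]>110)&(S[...,0]>2*S[...,1]); v,uu=np.nonzero(k); m=(uu.mean()+235,v.mean()+140)
T=cam('top'); P=tri([ray(c,*m),ray(T,358.73,224.64)]); q('band tri',P)
```

```text
2.6 [ 0.47778855 -0.3084964   0.1751417 ] [-1.79996044e+02  2.55022978e-02 -4.94330215e+00]
('mid', 180, np.int64(241), np.int64(267)) [ 0.4878 -0.308   0.042 ] tool x,y: [ 9.9 -1.3]
('mid', 190, np.int64(241), np.int64(267)) [ 0.4769 -0.3071  0.042 ] tool x,y: [-1.  -1.3]
('mid', 200, np.int64(241), np.int64(266)) [ 0.4658 -0.3057  0.042 ] tool x,y: [-12.2  -1.7]
('mid', 210, np.int64(241), np.int64(266)) [ 0.4544 -0.3048  0.042 ] tool x,y: [-23.6  -1.7]
('mid', 220, np.int64(241), np.int64(266)) [ 0.4427 -0.3038  0.042 ] tool x,y: [-35.3  -1.6]
nose [ 0.5424 -0.3124  0.037 ] tool x,y: [64.7 -1.7]
tail [ 0.4163 -0.3023  0.04  ] tool x,y: [-61.8  -0.9]
band tri [ 0.5066 -0.3081  0.0379] tool x,y: [28.7 -2.9]
```

Call:
send_rows([
  {"xyz":[-9,-1,0],"rotation":[0,0,0],"fingers":58},
  {"xyz":[-8,0,0],"rotation":[0,0,0],"fingers":58},
  {"xyz":[0,0,15],"rotation":[0,0,0],"fingers":58},
  {"xyz":[0,0,20],"rotation":[0,0,0],"fingers":58},
  {"xyz":[0,0,20],"rotation":[0,0,0],"fingers":58},
])

```text
clock: 3.1
eef_pos: [0.4597, -0.3068, 0.1204]
eef_rot: [180.0, -0.0, -5.2]
wrist_force: [-0.7, 0.3, 0.3]
finger_gap: 0.0583
grip_force: 0.0
```

Call:
send_rows([
  {"xyz":[0,0,20],"rotation":[0,0,0],"fingers":58},
  {"xyz":[0,0,20],"rotation":[0,0,0],"fingers":58},
  {"xyz":[0,0,18],"rotation":[0,0,0],"fingers":58},
  {"xyz":[0,0,15],"rotation":[0,0,0],"fingers":58},
  {"xyz":[0,0,0],"rotation":[0,0,0],"fingers":58},
])

```text
clock: 3.6
eef_pos: [0.4585, -0.3059, 0.0459]
eef_rot: [-179.9, 0.2, -5.2]
wrist_force: [0.7, -0.5, 0.8]
finger_gap: 0.0577
grip_force: 0.0
```

Call:
send_rows([
  {"xyz":[0,0,0],"rotation":[0,0,0],"fingers":40},
  {"xyz":[0,0,0],"rotation":[0,0,0],"fingers":20},
  {"xyz":[0,0,0],"rotation":[0,0,0],"fingers":20},
  {"xyz":[0,0,0],"rotation":[0,0,0],"fingers":20},
  {"xyz":[0,0,0],"rotation":[0,0,0],"fingers":20},
], newtons=20)

```text
clock: 4.1
eef_pos: [0.4615, -0.3051, 0.0481]
eef_rot: [-180.0, -0.0, -5.1]
wrist_force: [-1.2, 4.3, 6.2]
finger_gap: 0.0318
grip_force: 20.0
```

Call:
send_rows([
  {"xyz":[0,0,-10],"rotation":[0,0,0],"fingers":20},
  {"xyz":[0,0,-20],"rotation":[0,0,0],"fingers":20},
  {"xyz":[0,0,-25],"rotation":[0,0,0],"fingers":20},
  {"xyz":[0,0,-25],"rotation":[0,0,0],"fingers":20},
  {"xyz":[0,0,-25],"rotation":[0,0,0],"fingers":20},
], newtons=25)

```text
clock: 4.6
eef_pos: [0.4607, -0.3064, 0.1539]
eef_rot: [180.0, -0.0, -5.1]
wrist_force: [0.6, 0.0, -1.5]
finger_gap: 0.0315
grip_force: 25.0
```

Call:
send_rows([
  {"xyz":[0,0,-25],"rotation":[0,0,0],"fingers":20},
  {"xyz":[7,-25,-10],"rotation":[0,0,0],"fingers":20},
  {"xyz":[7,-25,-10],"rotation":[0,0,0],"fingers":20},
  {"xyz":[7,-25,0],"rotation":[0,0,0],"fingers":20},
  {"xyz":[7,-25,0],"rotation":[0,0,0],"fingers":20},
])

```text
clock: 5.1
eef_pos: [0.4981, -0.2085, 0.1985]
eef_rot: [179.9, -0.1, -5.1]
wrist_force: [-0.2, -0.2, -0.9]
finger_gap: 0.0313
grip_force: 25.0
```

Call:
send_rows([
  {"xyz":[7,-25,0],"rotation":[0,0,0],"fingers":20},
  {"xyz":[7,-25,0],"rotation":[0,0,0],"fingers":20},
  {"xyz":[7,-25,0],"rotation":[0,0,0],"fingers":20},
  {"xyz":[7,-25,0],"rotation":[0,0,0],"fingers":20},
  {"xyz":[7,-25,0],"rotation":[0,0,0],"fingers":20},
])

```text
clock: 5.6
eef_pos: [0.544, -0.087, 0.198]
eef_rot: [180.0, -0.0, -5.1]
wrist_force: [0.4, 0.4, -1.9]
finger_gap: 0.0314
grip_force: 25.0
```

Call:
send_rows([
  {"xyz":[7,-25,0],"rotation":[0,0,0],"fingers":20},
  {"xyz":[0,0,0],"rotation":[0,0,-0.08],"fingers":20},
  {"xyz":[0,0,0],"rotation":[0,0,-0.1],"fingers":20},
  {"xyz":[0,0,0],"rotation":[0,0,-0.08],"fingers":20},
  {"xyz":[0,0,0],"rotation":[0,0,0],"fingers":20},
])

```text
clock: 6.1
eef_pos: [0.553, -0.0637, 0.1978]
eef_rot: [180.0, -0.0, 9.8]
wrist_force: [-0.2, 0.3, -1.2]
finger_gap: 0.0314
grip_force: 25.0
```

```bash
cat > snap.py <<'E'
from h import *; import sys
n=sys.argv[1]
c=cam('wrist'); I=optics.get_image('wrist'); np.save(n+'.npy',I); np.savez(n+'c',*c); save(n,I)
s=env.get_state(); print(s['clock'],s['eef_pos'],s['eef_rot'],s['wrist_force'])
for t in('vblock','stop','holddown','flank_left','lens_red'): print(t,[(np.round(x['box']).tolist(),round(x['score'],2)) for x in nets.boxes_of(t,'wrist')[:2]])
E
python3 snap.py w2
```

```text
6.15 [ 0.55301148 -0.06368319  0.1977701 ] [ 1.79973490e+02 -1.67559056e-02  9.66173628e+00] [-0.17878064 -0.17562994 -1.37169928]
vblock [([17.0, 0.0, 180.0, 200.0], 0.63), ([359.0, 208.0, 400.0, 262.0], 0.33)]
stop [([55.0, 3.0, 126.0, 38.0], 0.67)]
holddown [([47.0, 62.0, 76.0, 87.0], 0.69)]
flank_left [([77.0, 37.0, 120.0, 192.0], 0.86)]
lens_red [([227.0, 105.0, 284.0, 294.0], 0.79)]
```

View pics/w2.png

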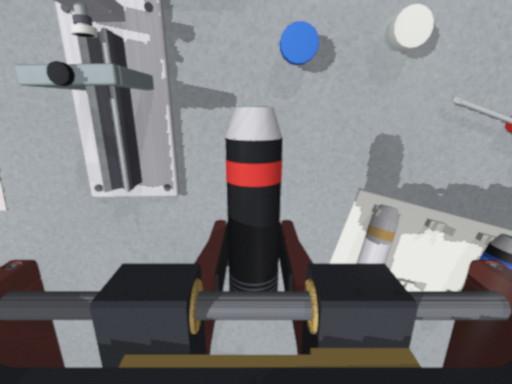

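The wrist view shows the V-block at upper left: base near corners at (93,194) and (176,194), bridge at row 75, cup at (85,30). The tube is held straight. I'll take a second view 60 mm further left.

Call:
send_rows([
  {"xyz":[0,-20,0],"rotation":[0,0,0],"fingers":20},
  {"xyz":[0,-20,0],"rotation":[0,0,0],"fingers":20},
  {"xyz":[0,-20,0],"rotation":[0,0,0],"fingers":20},
  {"xyz":[0,0,0],"rotation":[0,0,0],"fingers":20},
  {"xyz":[0,0,0],"rotation":[0,0,0],"fingers":20},
])

```text
clock: 6.9
eef_pos: [0.5429, -0.0043, 0.1974]
eef_rot: [180.0, -0.0, 9.8]
wrist_force: [-0.1, -0.7, -0.8]
finger_gap: 0.0318
grip_force: 25.0
```

```bash
python3 snap.py w3
python3 - <<'E'
from h import *
I=np.load('w3.npy'); save('w3x',cv2.resize(I[0:215,60:290],None,fx=2.75,fy=2.75,interpolation=2))
E
```

```text
6.95 [ 0.54300973 -0.00507781  0.19737828] [ 1.79960020e+02 -1.47242665e-03  9.73865320e+00] [ 0.86600375 -0.41660225 -1.63240767]
vblock [([93.0, 0.0, 227.0, 198.0], 0.74)]
stop [([126.0, 4.0, 182.0, 37.0], 0.82)]
holddown [([124.0, 62.0, 152.0, 86.0], 0.89)]
flank_left [([141.0, 34.0, 174.0, 192.0], 0.72)]
lens_red []
```

View pics/w3x.png

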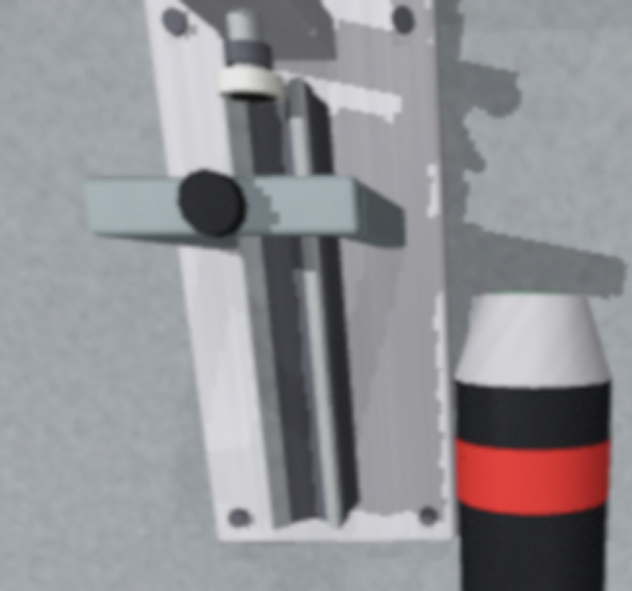

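```bash
cat > fit.py <<'E'
from h import *
from scipy.optimize import least_squares
L=lambda n:(lambda z:[z[k] for k in z.files])(np.load(n+'c.npz'))
c3,c2,ct=L('w3'),L('w2'),cam('top')
ob=[(c3,(-95,55,12),(218,541)),(c3,(-95,-55,12),(454,539)),(c3,(48,40,103),(84,179)),(c3,(48,-40,103),(354,177)),(c3,(32,40,103),(91,233)),(c3,(32,-40,103),(358,232)),(c3,(40,0,116),(211,203)),(c3,(-75,14,53),(273,528)),(c3,(-75,-14,53),(341,527))]
ob=[(c,np.array(m)/1e3,np.array(p)/2.75+[60,0]-.2) for c,m,p in ob]
ob+=[(c2,np.array(m)/1e3,np.array(p)) for m,p in(((-95,55,12),(93,194)),((-95,-55,12),(176,194)))]
ob+=[(ct,np.array(m)/1e3,np.array(p)/2.7+[190,130]) for m,p in(((125,55,12),(54,92)),((125,-55,12),(146,77)),((-95,-55,12),(172,254)),((-95,55,12),(82,268)))]
def T(q,m): s,co=np.sin(q[2]),np.cos(q[2]); return np.array([q[0]+co*m[0]-s*m[1],q[1]+s*m[0]+co*m[1],m[2]])
f=lambda q:np.concatenate([proj(c,T(q,m))[0]-p for c,m,p in ob])
r=least_squares(f,[.5876,.0947,.17],loss='soft_l1'); q=r.x
if __name__=='__main__':
    print(q[:2],np.degrees(q[2])); print(np.round(f(q).reshape(-1,2),1).tolist())
    # free height check of bridge from w2/w3 holddown boxes, near-left base corner
    for nm,a,b in(('knob',(138,74),(61.5,74.5)),('corner r',(60+454/2.75,539/2.75),(176,194)),):
        print(nm,tri([ray(c3,*a),ray(c2,*b)]))
    s=env.get_state(); P=np.array(s['eef_pos']); y=np.radians(s['eef_rot'][2])
    t=T(q,np.array([-.053,0,.074])); d=t-P; print('load target',t,'tool dx,dy,dz mm',np.round(1e3*np.array([d@[np.cos(y),np.sin(y),0],d@[np.sin(y),-np.cos(y),0],-d[2]]),1),'turn rz',-(q[2]-y))
E
python3 fit.py
```

```text
[0.59172136 0.09517482] 9.9997843019973
[[-0.5, 0.7], [0.7, 1.2], [-1.0, -1.3], [1.4, -0.8], [-0.0, 0.6], [1.3, 0.7], [-2.3, -1.1], [-0.4, 0.1], [0.4, 0.4], [-1.9, 2.8], [2.0, 2.7], [-0.1, -2.1], [-0.7, -1.9], [0.4, -0.6], [-0.1, -0.4]]
knob [0.63044015 0.1016626  0.10973165]
corner r [0.51358439 0.0248896  0.02234736]
load target [0.53952652 0.08597167 0.074     ] tool dx,dy,dz mm [ 12.  -90.2 123.3] turn rz -0.005073626108676038
```

Call:
send_rows([
  {"xyz":[2,-20,0],"rotation":[0,0,-0.005],"fingers":20},
  {"xyz":[2,-20,0],"rotation":[0,0,0],"fingers":20},
  {"xyz":[2,-20,0],"rotation":[0,0,0],"fingers":20},
  {"xyz":[2,-20,0],"rotation":[0,0,0],"fingers":20},
  {"xyz":[0,-10,0],"rotation":[0,0,0],"fingers":20},
])

```text
clock: 7.7
eef_pos: [0.535, 0.0875, 0.1974]
eef_rot: [-180.0, -0.0, 10.1]
wrist_force: [0.7, 0.7, -2.0]
finger_gap: 0.0319
grip_force: 25.0
```

Call:
send_rows([
  {"xyz":[0,0,15],"rotation":[0,0,0],"fingers":20},
  {"xyz":[0,0,20],"rotation":[0,0,0],"fingers":20},
  {"xyz":[0,0,20],"rotation":[0,0,0],"fingers":20},
  {"xyz":[0,0,15],"rotation":[0,0,0],"fingers":20},
  {"xyz":[0,0,0],"rotation":[0,0,0],"fingers":20},
])

```text
clock: 8.2
eef_pos: [0.5338, 0.0848, 0.1254]
eef_rot: [180.0, 0.2, 10.0]
wrist_force: [-0.3, -0.1, -0.8]
finger_gap: 0.0313
grip_force: 25.0
```

```bash
python3 snap.py w4
python3 - <<'E'
from fit import *
P=[];Y=[]
for i in range(6):
    s=env.get_state();P.append(s['eef_pos']);Y.append(s['eef_rot'])
P=np.mean(P,0); d=P-T(q,np.zeros(3)); u=np.array([np.cos(q[2]),np.sin(q[2]),0]); l=np.array([-u[1],u[0],0])
print('fixture TCP',d@u,d@l,P[2],np.mean(Y,0)[2])
c=L('w4')
for m in((-.075,.014,.053),(-.075,-.014,.053),(.032,.014,.053),(.032,-.014,.053),(.032,.04,.103),(.032,-.04,.103),(-.095,.055,.012),(-.095,-.055,.012)): print(m,np.round(proj(c,T(q,np.array(m)))[0],1))
for x in(.018,.078): print(np.round(proj(c,[T(q,np.array([d@u+x,d@l,P[2]-.011]))])[0],1))
E
```

```text
8.25 [0.53462031 0.08515162 0.12666602] [1.79985316e+02 1.15141517e-01 1.00333135e+01] [-0.05198758  0.17031581 -1.59223746]
vblock [([182.0, 1.0, 324.0, 227.0], 0.83)]
stop [([231.0, 0.0, 274.0, 23.0], 0.62)]
holddown [([234.0, 55.0, 269.0, 89.0], 0.67)]
flank_left [([231.0, 10.0, 249.0, 108.0], 0.96)]
lens_red [([230.0, 104.0, 282.0, 293.0], 0.87), ([457.0, 4.0, 511.0, 64.0], 0.68)]
fixture TCP -0.05680840555043522 0.0005758168131178443 0.12828589509278107 10.058512224067258
(-0.075, 0.014, 0.053) [236.1 223.9]
(-0.075, -0.014, 0.053) [268.8 224. ]
(0.032, 0.014, 0.053) [233.6  91.5]
(0.032, -0.014, 0.053) [271.4  91.6]
(0.032, 0.04, 0.103) [181.8  87.8]
(0.032, -0.04, 0.103) [322.7  88. ]
(-0.095, 0.055, 0.012) [198.7 225. ]
(-0.095, -0.055, 0.012) [306.4 225.2]
[251.2 213.3]
[251.1 108.2]
```

View pics/w4.png

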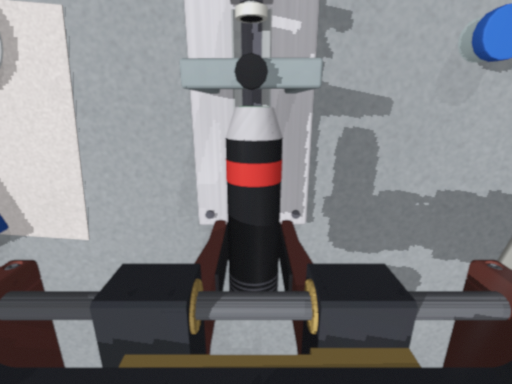

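The wrist view shows the tube above the groove with its nose short of the bridge. The tube centre is at about column 254 and the groove/knob at about 251, so I'll measure this offset precisely.

Run:
```python
from fit import *
I=np.load('w4.npy').astype(int); c=L('w4')
def edges(r,a,b,k=6):
    g=np.gradient(cv2.GaussianBlur(I[r,a:b].astype(np.float32),(1,3),0).sum(1)); o=np.argsort(-abs(g))[:k]; return sorted((int(x)+a,int(g[x])) for x in o)
for r in(165,172,178,150,195): print('band',r,edges(r,215,295))
for r in(65,72,80): print('bridge',r,edges(r,170,335,8))
for r in(150,185,205): print('base',r,edges(r,185,320,10))
s=env.get_state();P=np.array(s['eef_pos']); y=np.radians(s['eef_rot'][2]); 
for u,v,z in((254.3,172,.117+.008),(251.7,75,.103),(251.7,88,.103),(254.3,115,.12)):
    d=onz(c,u,v,z)-P; print(u,v,np.round(1e3*np.array([d@[np.cos(y),np.sin(y),0],d@[np.sin(y),-np.cos(y),0]]),1))
```

```text
band 165 [(225, -86), (226, -99), (227, -58), (280, 44), (281, 77), (282, 76)]
band 172 [(225, -80), (226, -99), (227, -65), (280, 58), (281, 83), (282, 68)]
band 178 [(225, -79), (226, -98), (227, -68), (280, 61), (281, 83), (282, 65)]
band 150 [(225, -128), (226, -165), (227, -110), (281, 114), (282, 119), (283, 71)]
band 195 [(226, -121), (227, -161), (228, -119), (279, 95), (280, 121), (281, 93)]
bridge 65 [(234, -62), (235, -106), (236, -106), (237, -57), (265, 49), (266, 72), (267, 57), (321, -49)]
bridge 72 [(233, -70), (234, -108), (235, -99), (236, -51), (266, 49), (267, 73), (268, 62), (278, 46)]
bridge 80 [(235, -57), (236, -94), (237, -96), (238, -59), (264, 51), (265, 71), (266, 58), (281, 45)]
base 150 [(224, -55), (225, -128), (226, -165), (227, -110), (280, 64), (281, 114), (282, 119), (283, 71), (309, -68), (310, -69)]
base 185 [(225, -61), (226, -132), (227, -165), (228, -108), (279, 77), (280, 118), (281, 107), (282, 58), (307, -73), (308, -71)]
base 205 [(226, -102), (227, -150), (228, -131), (229, -64), (278, 62), (279, 115), (280, 120), (281, 71), (306, -74), (307, -67)]
254.3 172 [45.1  1.8]
251.7 75 [95.6  0.3]
251.7 88 [88.8  0.3]
254.3 115 [74.6  1.8]
```

Call:
send_rows([
  {"xyz":[0,-1.5,10],"rotation":[0,0,0],"fingers":20},
  {"xyz":[0,0,15],"rotation":[0,0,0],"fingers":20},
  {"xyz":[0,0,12],"rotation":[0,0,0],"fingers":20},
  {"xyz":[0,0,5],"rotation":[0,0,0],"fingers":20},
  {"xyz":[0,0,0],"rotation":[0,0,0],"fingers":20},
])

```text
clock: 9.0
eef_pos: [0.5342, 0.0873, 0.0844]
eef_rot: [-180.0, 0.1, 10.1]
wrist_force: [0.2, -0.4, -1.4]
finger_gap: 0.0314
grip_force: 25.0
```

Call:
send_rows([
  {"xyz":[0,0,1.5],"rotation":[0,0,0],"fingers":20},
  {"xyz":[0,0,1.5],"rotation":[0,0,0],"fingers":20},
  {"xyz":[0,0,0],"rotation":[0,0,0],"fingers":20},
], newtons=15)

```text
clock: 9.3
eef_pos: [0.535, 0.0874, 0.0826]
eef_rot: [180.0, -0.0, 10.1]
wrist_force: [-0.8, 0.5, -1.4]
finger_gap: 0.0319
grip_force: 15.0
```

Call:
send_rows([
  {"xyz":[0,0,1.5],"rotation":[0,0,0],"fingers":20},
  {"xyz":[0,0,1.5],"rotation":[0,0,0],"fingers":20},
  {"xyz":[0,0,0],"rotation":[0,0,0],"fingers":20},
])

```text
clock: 9.6
eef_pos: [0.5348, 0.0873, 0.0792]
eef_rot: [180.0, 0.0, 10.1]
wrist_force: [0.3, -0.8, -1.3]
finger_gap: 0.0317
grip_force: 15.0
```

Call:
send_rows([
  {"xyz":[0,0,1],"rotation":[0,0,0],"fingers":20},
  {"xyz":[0,0,0],"rotation":[0,0,0],"fingers":20},
])

```text
clock: 9.8
eef_pos: [0.5348, 0.0874, 0.0782]
eef_rot: [180.0, 0.0, 10.1]
wrist_force: [0.0, 0.1, -1.2]
finger_gap: 0.0315
grip_force: 15.0
```

Call:
send_rows([
  {"xyz":[0,0,1],"rotation":[0,0,0],"fingers":20},
  {"xyz":[0,0,0],"rotation":[0,0,0],"fingers":20},
])

```text
clock: 10.0
eef_pos: [0.5347, 0.0874, 0.0772]
eef_rot: [180.0, 0.0, 10.1]
wrist_force: [-0.5, -0.4, -1.4]
finger_gap: 0.0317
grip_force: 15.0
```

Call:
send_rows([
  {"xyz":[0,0,1],"rotation":[0,0,0],"fingers":20},
  {"xyz":[0,0,0],"rotation":[0,0,0],"fingers":20},
])

```text
clock: 10.2
eef_pos: [0.5349, 0.0871, 0.0763]
eef_rot: [180.0, -0.0, 10.1]
wrist_force: [0.1, -0.2, -1.3]
finger_gap: 0.0316
grip_force: 15.0
```

Call:
send_rows([
  {"xyz":[0,0,0.7],"rotation":[0,0,0],"fingers":20},
  {"xyz":[0,0,0],"rotation":[0,0,0],"fingers":20},
])

```text
clock: 10.4
eef_pos: [0.5352, 0.0868, 0.0759]
eef_rot: [180.0, -0.0, 10.0]
wrist_force: [1.9, -3.6, 1.2]
finger_gap: 0.0316
grip_force: 15.0
```

Call:
send_rows([
  {"xyz":[0,0.6,0],"rotation":[0,0,0],"fingers":20},
  {"xyz":[0,0,0],"rotation":[0,0,0],"fingers":20},
])

```text
clock: 10.6
eef_pos: [0.5352, 0.0867, 0.0758]
eef_rot: [180.0, -0.0, 10.1]
wrist_force: [0.4, -2.4, 2.2]
finger_gap: 0.0314
grip_force: 15.0
```

Call:
send_rows([
  {"xyz":[0,0,0.6],"rotation":[0,0,0],"fingers":20},
  {"xyz":[0,0,0],"rotation":[0,0,0],"fingers":20},
])

```text
clock: 10.8
eef_pos: [0.5353, 0.0864, 0.0753]
eef_rot: [180.0, -0.0, 10.1]
wrist_force: [0.3, -4.4, 4.6]
finger_gap: 0.0316
grip_force: 15.0
```

Call:
send_rows([
  {"xyz":[0,0.8,0],"rotation":[0,0,0],"fingers":20},
  {"xyz":[0,0,0],"rotation":[0,0,0],"fingers":20},
])

```text
clock: 11.0
eef_pos: [0.5353, 0.0862, 0.0753]
eef_rot: [-180.0, -0.0, 10.1]
wrist_force: [1.3, -2.4, 4.6]
finger_gap: 0.0315
grip_force: 15.0
```

Call:
send_rows([
  {"xyz":[0,0.3,0.3],"rotation":[0,0,0],"fingers":20},
  {"xyz":[0,0,0],"rotation":[0,0,0],"fingers":20},
])

```text
clock: 11.2
eef_pos: [0.5353, 0.0861, 0.0751]
eef_rot: [-180.0, -0.0, 10.1]
wrist_force: [-1.3, -1.9, 6.1]
finger_gap: 0.0315
grip_force: 15.0
```

Call:
send_rows([
  {"xyz":[0,0,0],"rotation":[0,0,0],"fingers":37},
  {"xyz":[0,0,0],"rotation":[0,0,0],"fingers":37},
  {"xyz":[0,0,0],"rotation":[0,0,0],"fingers":37},
])

```text
clock: 11.5
eef_pos: [0.5347, 0.0861, 0.0744]
eef_rot: [-180.0, 0.0, 10.1]
wrist_force: [0.2, -0.4, 0.0]
finger_gap: 0.0372
grip_force: 0.0
```

Call:
send_rows([
  {"xyz":[0,0,0],"rotation":[0,0,0],"fingers":20},
  {"xyz":[0,0,0],"rotation":[0,0,0],"fingers":20},
  {"xyz":[0,0,0],"rotation":[0,0,0],"fingers":20},
], newtons=20)

```text
clock: 11.8
eef_pos: [0.5349, 0.0859, 0.0746]
eef_rot: [-180.0, 0.0, 10.1]
wrist_force: [-0.6, 0.3, -0.4]
finger_gap: 0.0319
grip_force: 20.0
```

Call:
send_rows([
  {"xyz":[3,0,0],"rotation":[0,0,0],"fingers":20},
  {"xyz":[3,0,0],"rotation":[0,0,0],"fingers":20},
  {"xyz":[3,0,0],"rotation":[0,0,0],"fingers":20},
  {"xyz":[3,0,0],"rotation":[0,0,0],"fingers":20},
  {"xyz":[0,0,0],"rotation":[0,0,0],"fingers":20},
])

```text
clock: 12.3
eef_pos: [0.5476, 0.088, 0.0748]
eef_rot: [-180.0, -0.0, 10.1]
wrist_force: [0.3, 0.7, -0.1]
finger_gap: 0.0314
grip_force: 20.0
```

Call:
send_rows([
  {"xyz":[2,0,0],"rotation":[0,0,0],"fingers":20},
  {"xyz":[2,0,0],"rotation":[0,0,0],"fingers":20},
  {"xyz":[2,0,0],"rotation":[0,0,0],"fingers":20},
  {"xyz":[0,0,0],"rotation":[0,0,0],"fingers":20},
])

```text
clock: 12.7
eef_pos: [0.5532, 0.089, 0.0748]
eef_rot: [-180.0, -0.0, 10.1]
wrist_force: [0.2, 0.9, -0.2]
finger_gap: 0.0315
grip_force: 20.0
```

Call:
send_rows([
  {"xyz":[2,0,0],"rotation":[0,0,0],"fingers":20},
  {"xyz":[2,0,0],"rotation":[0,0,0],"fingers":20},
  {"xyz":[2,0,0],"rotation":[0,0,0],"fingers":20},
  {"xyz":[0,0,0],"rotation":[0,0,0],"fingers":20},
])

```text
clock: 13.1
eef_pos: [0.5574, 0.09, 0.0745]
eef_rot: [-180.0, 0.2, 10.1]
wrist_force: [-5.4, 1.7, 2.5]
finger_gap: 0.0313
grip_force: 20.0
```

Call:
send_rows([
  {"xyz":[2,0,0],"rotation":[0,0,0],"fingers":20},
  {"xyz":[2,0,0],"rotation":[0,0,0],"fingers":20},
  {"xyz":[0,0,0],"rotation":[0,0,0],"fingers":20},
], newtons=30)

```text
clock: 13.4
eef_pos: [0.5612, 0.0907, 0.0745]
eef_rot: [180.0, 0.2, 10.1]
wrist_force: [-6.5, 2.3, 3.7]
finger_gap: 0.0314
grip_force: 30.0
```

Call:
send_rows([
  {"xyz":[2,0,0],"rotation":[0,0,0],"fingers":20},
  {"xyz":[2,0,0],"rotation":[0,0,0],"fingers":20},
  {"xyz":[0,0,0],"rotation":[0,0,0],"fingers":20},
])

```text
clock: 13.7
eef_pos: [0.5652, 0.0914, 0.0745]
eef_rot: [-180.0, 0.2, 10.1]
wrist_force: [-5.5, 1.6, 1.9]
finger_gap: 0.0315
grip_force: 30.0
```

Call:
send_rows([
  {"xyz":[2,0,0],"rotation":[0,0,0],"fingers":20},
  {"xyz":[1,0,0],"rotation":[0,0,0],"fingers":20},
  {"xyz":[0,0,0],"rotation":[0,0,0],"fingers":20},
])

```text
clock: 14.0
eef_pos: [0.569, 0.0921, 0.0745]
eef_rot: [-180.0, 0.1, 10.1]
wrist_force: [-3.4, 2.3, 1.0]
finger_gap: 0.0318
grip_force: 30.0
```

Call:
send_rows([
  {"xyz":[1,0,0],"rotation":[0,0,0],"fingers":20},
  {"xyz":[1,0,0],"rotation":[0,0,0],"fingers":20},
  {"xyz":[0,0,0],"rotation":[0,0,0],"fingers":20},
])

```text
clock: 14.3
eef_pos: [0.5713, 0.0924, 0.0745]
eef_rot: [-180.0, 0.0, 10.1]
wrist_force: [-2.3, 2.0, -0.1]
finger_gap: 0.0313
grip_force: 30.0
```

Call:
send_rows([
  {"xyz":[1,0,0],"rotation":[0,0,0],"fingers":20},
  {"xyz":[0,0,0],"rotation":[0,0,0],"fingers":20},
])

```text
clock: 14.5
eef_pos: [0.5724, 0.0926, 0.0746]
eef_rot: [-180.0, 0.0, 10.1]
wrist_force: [-3.3, 2.0, 0.1]
finger_gap: 0.0309
grip_force: 30.0
```

Call:
send_rows([
  {"xyz":[1,0,0],"rotation":[0,0,0],"fingers":20},
  {"xyz":[0,0,0],"rotation":[0,0,0],"fingers":20},
])

```text
clock: 14.7
eef_pos: [0.5735, 0.0928, 0.0747]
eef_rot: [-180.0, -0.0, 10.1]
wrist_force: [-2.9, 3.7, -0.2]
finger_gap: 0.0315
grip_force: 30.0
```

```bash
python3 snap.py w5
python3 - <<'E'
from h import *
I=np.load('w5.npy'); save('w5x',cv2.resize(I[0:200,150:360],None,fx=2.8,fy=2.8,interpolation=2))
E
```

```text
14.75 [0.57354468 0.09276001 0.07464429] [-1.79987680e+02 -5.59465123e-03  1.00894716e+01] [-2.33186723  2.95539974 -0.60923598]
vblock [([162.0, 2.0, 349.0, 291.0], 0.74)]
stop [([494.0, 67.0, 511.0, 113.0], 0.71), ([216.0, 2.0, 291.0, 83.0], 0.58)]
holddown [([230.0, 144.0, 276.0, 194.0], 0.93)]
flank_left [([226.0, 64.0, 252.0, 116.0], 0.83)]
lens_red [([225.0, 107.0, 282.0, 293.0], 0.71)]
```

View pics/w5x.png

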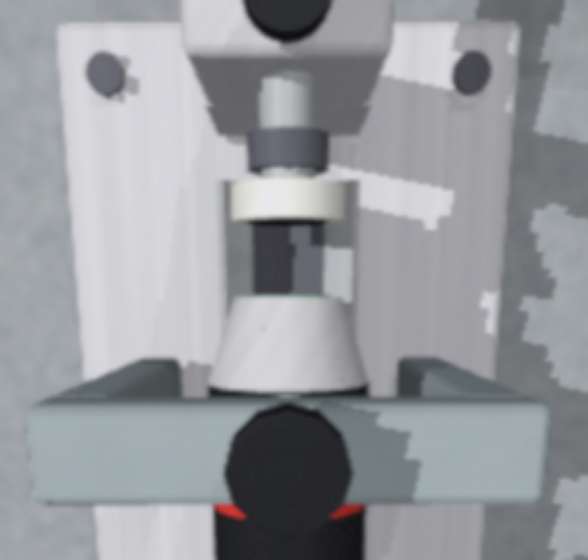

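The view shows the nose (crop row 296) past the bridge with the cup face at about row 220. The gap is roughly 14 mm.

Call:
send_rows([
  {"xyz":[1.5,-0.4,0],"rotation":[0,0,0],"fingers":20},
  {"xyz":[1.5,0,0],"rotation":[0,0,0],"fingers":20},
  {"xyz":[1.5,0,0],"rotation":[0,0,0],"fingers":20},
  {"xyz":[1.5,0,0],"rotation":[0,0,0],"fingers":20},
  {"xyz":[0,0,0],"rotation":[0,0,0],"fingers":20},
])

```text
clock: 15.5
eef_pos: [0.5797, 0.0939, 0.0747]
eef_rot: [180.0, -0.0, 10.1]
wrist_force: [-2.3, 2.5, -1.6]
finger_gap: 0.0311
grip_force: 30.0
```

Call:
send_rows([
  {"xyz":[1,0,0],"rotation":[0,0,0],"fingers":20},
  {"xyz":[1,0,0],"rotation":[0,0,0],"fingers":20},
  {"xyz":[0,0,0],"rotation":[0,0,0],"fingers":20},
])

```text
clock: 15.8
eef_pos: [0.5814, 0.0942, 0.0747]
eef_rot: [180.0, -0.0, 10.1]
wrist_force: [-3.5, 2.7, -2.4]
finger_gap: 0.0312
grip_force: 30.0
```

Run:
```python
from h import *
c=cam('wrist'); I=optics.get_image('wrist')
K=[]
for i in range(4):
    s=env.get_state(); K.append(s['wrist_force'])
print(np.mean(K,0)); save('w6x',cv2.resize(I[0:150,190:320],None,fx=4,fy=4,interpolation=2))
```

```text
[-2.98734236  1.60094658 -2.02809378]
```

View pics/w6x.png

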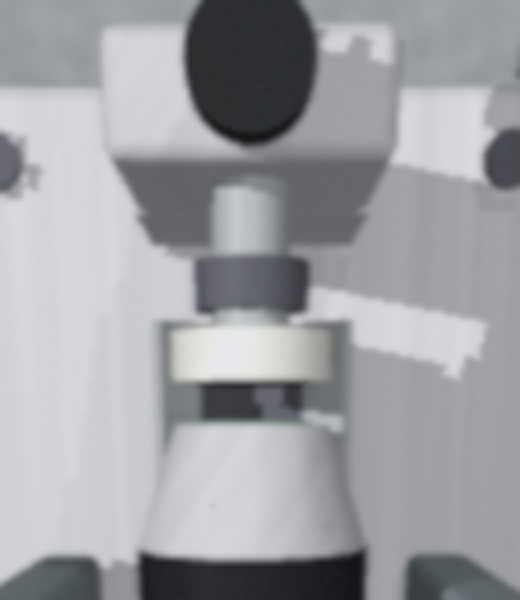

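The nose is now about 5 mm from the cup (40 px against the 160 px cup width), so I'll creep in.

Call:
send_rows([
  {"xyz":[1,-0.2,0.4],"rotation":[0,0,0],"fingers":20},
  {"xyz":[1,0,0],"rotation":[0,0,0],"fingers":20},
  {"xyz":[1,0,0],"rotation":[0,0,0],"fingers":20},
  {"xyz":[0,0,0],"rotation":[0,0,0],"fingers":20},
])

```text
clock: 16.25
eef_pos: [0.5845, 0.0949, 0.0745]
eef_rot: [180.0, -0.0, 10.1]
wrist_force: [-2.7, 1.7, 0.5]
finger_gap: 0.0312
grip_force: 30.0
```

Call:
send_rows([
  {"xyz":[0.6,0,0],"rotation":[0,0,0],"fingers":20},
  {"xyz":[0,0,0],"rotation":[0,0,0],"fingers":20},
])

```text
clock: 16.45
eef_pos: [0.5849, 0.095, 0.0745]
eef_rot: [180.0, -0.0, 10.1]
wrist_force: [-4.0, 2.3, 1.3]
finger_gap: 0.0313
grip_force: 30.0
```

Call:
send_rows([
  {"xyz":[0.6,0,0],"rotation":[0,0,0],"fingers":20},
  {"xyz":[0,0,0],"rotation":[0,0,0],"fingers":20},
])

```text
clock: 16.65
eef_pos: [0.5855, 0.0951, 0.0745]
eef_rot: [180.0, -0.0, 10.1]
wrist_force: [-3.9, 1.3, 1.6]
finger_gap: 0.0316
grip_force: 30.0
```

Call:
send_rows([
  {"xyz":[0.5,0,0],"rotation":[0,0,0],"fingers":20},
  {"xyz":[0,0,0],"rotation":[0,0,0],"fingers":20},
])

```text
clock: 16.85
eef_pos: [0.586, 0.0952, 0.0744]
eef_rot: [180.0, -0.0, 10.1]
wrist_force: [-4.2, 1.4, 2.2]
finger_gap: 0.0316
grip_force: 30.0
```

Call:
send_rows([
  {"xyz":[0.5,0,0],"rotation":[0,0,0],"fingers":20},
  {"xyz":[0,0,0],"rotation":[0,0,0],"fingers":20},
])

```text
clock: 17.05
eef_pos: [0.5865, 0.0953, 0.0745]
eef_rot: [180.0, -0.0, 10.1]
wrist_force: [-4.3, 1.2, 2.7]
finger_gap: 0.0309
grip_force: 30.0
```

Call:
send_rows([
  {"xyz":[0.5,0,0],"rotation":[0,0,0],"fingers":20},
  {"xyz":[0,0,0],"rotation":[0,0,0],"fingers":20},
])

```text
clock: 17.25
eef_pos: [0.5869, 0.0954, 0.0744]
eef_rot: [180.0, 0.0, 10.1]
wrist_force: [-4.3, 1.4, 3.1]
finger_gap: 0.0314
grip_force: 30.0
```

Call:
send_rows([
  {"xyz":[0.5,0,0],"rotation":[0,0,0],"fingers":20},
  {"xyz":[0,0,0],"rotation":[0,0,0],"fingers":20},
])

```text
clock: 17.45
eef_pos: [0.5871, 0.0954, 0.0744]
eef_rot: [180.0, 0.0, 10.1]
wrist_force: [-6.0, 0.9, 4.3]
finger_gap: 0.0313
grip_force: 30.0
```

Call:
send_rows([
  {"xyz":[0.5,0,0],"rotation":[0,0,0],"fingers":20},
  {"xyz":[0,0,0],"rotation":[0,0,0],"fingers":20},
])

```text
clock: 17.65
eef_pos: [0.5874, 0.0954, 0.0744]
eef_rot: [180.0, 0.1, 10.1]
wrist_force: [-6.2, 0.1, 5.8]
finger_gap: 0.0315
grip_force: 30.0
```

Run:
```python
from h import *
c=cam('wrist'); I=optics.get_image('wrist')
K=[]
for i in range(4):
    s=env.get_state(); K.append(s['wrist_force'])
print(np.mean(K,0)); save('w7x',cv2.resize(I[50:130,200:310],None,fx=5,fy=5,interpolation=2))
```

```text
[-6.32376904  0.04994284  5.46529916]
```

View pics/w7x.png

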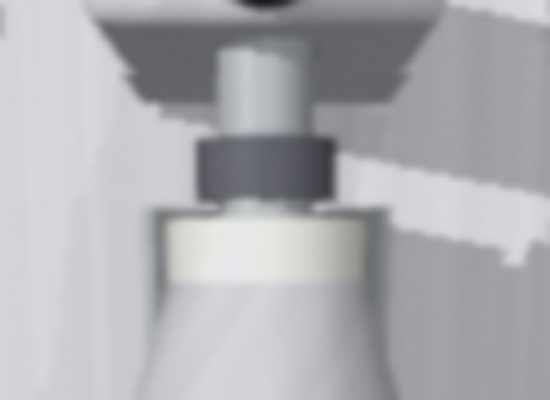

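The nose has met the cup and the push is rising. I'll press a little further and hold.

Call:
send_rows([
  {"xyz":[0.6,0,0],"rotation":[0,0,0],"fingers":20},
  {"xyz":[0,0,0],"rotation":[0,0,0],"fingers":20},
])

```text
clock: 17.9
eef_pos: [0.5877, 0.0955, 0.0744]
eef_rot: [180.0, 0.1, 10.1]
wrist_force: [-7.2, 0.1, 6.8]
finger_gap: 0.0313
grip_force: 30.0
```

Call:
send_rows([
  {"xyz":[0.6,0,0],"rotation":[0,0,0],"fingers":20},
  {"xyz":[0,0,0],"rotation":[0,0,0],"fingers":20},
])

```text
clock: 18.1
eef_pos: [0.5879, 0.0956, 0.0744]
eef_rot: [180.0, 0.1, 10.1]
wrist_force: [-8.2, 0.3, 7.1]
finger_gap: 0.0314
grip_force: 30.0
```

Call:
send_rows([
  {"xyz":[0.7,0,0],"rotation":[0,0,0],"fingers":20},
  {"xyz":[0,0,0],"rotation":[0,0,0],"fingers":20},
  {"xyz":[0,0,0],"rotation":[0,0,0],"fingers":20},
])

```text
clock: 18.4
eef_pos: [0.5883, 0.0956, 0.0744]
eef_rot: [180.0, 0.2, 10.1]
wrist_force: [-9.8, 0.4, 7.9]
finger_gap: 0.0312
grip_force: 30.0
```

Call:
send_rows([
  {"xyz":[0.7,0,-0.2],"rotation":[0,0,0],"fingers":20},
  {"xyz":[0,0,0],"rotation":[0,0,0],"fingers":20},
  {"xyz":[0,0,0],"rotation":[0,0,0],"fingers":20},
  {"xyz":[0,0,0],"rotation":[0,0,0],"fingers":20},
])

```text
clock: 18.8
eef_pos: [0.5886, 0.0957, 0.0744]
eef_rot: [180.0, 0.2, 10.1]
wrist_force: [-11.4, 0.1, 8.1]
finger_gap: 0.0317
grip_force: 30.0
```

Call:
send_rows([
  {"xyz":[-0.7,0,-0.5],"rotation":[0,0,0],"fingers":20},
  {"xyz":[-0.7,0,-0.3],"rotation":[0,0,0],"fingers":20},
  {"xyz":[0,0,0],"rotation":[0,0,0],"fingers":20},
], newtons=15)

```text
clock: 19.1
eef_pos: [0.5886, 0.0957, 0.0747]
eef_rot: [180.0, 0.1, 10.1]
wrist_force: [-4.0, 0.4, -3.2]
finger_gap: 0.0315
grip_force: 15.0
```

Call:
send_rows([
  {"xyz":[0,0,0],"rotation":[0,0,0],"fingers":40},
  {"xyz":[0,0,0],"rotation":[0,0,0],"fingers":45},
  {"xyz":[0,0,0],"rotation":[0,0,0],"fingers":45},
])

```text
clock: 19.4
eef_pos: [0.5903, 0.0957, 0.076]
eef_rot: [180.0, -0.1, 10.0]
wrist_force: [0.4, -0.5, 1.0]
finger_gap: 0.0446
grip_force: 0.0
```

Call:
send_rows([
  {"xyz":[0,0,-5],"rotation":[0,0,0],"fingers":45},
  {"xyz":[0,0,-15],"rotation":[0,0,0],"fingers":45},
  {"xyz":[0,0,-20],"rotation":[0,0,0],"fingers":45},
  {"xyz":[0,0,-20],"rotation":[0,0,0],"fingers":45},
  {"xyz":[0,0,-20],"rotation":[0,0,0],"fingers":45},
])

```text
clock: 19.9
eef_pos: [0.5895, 0.096, 0.1576]
eef_rot: [-180.0, -0.1, 10.1]
wrist_force: [0.1, -0.1, -0.5]
finger_gap: 0.0453
grip_force: 0.0
```

Run:
```python
from h import *
I=optics.get_image('wrist'); print(env.get_state()['wrist_force'],env.get_state()['clock']); save('w8x',cv2.resize(I[20:250,160:350],None,fx=2.6,fy=2.6,interpolation=2))
```

```text
[1.42307759 0.61615835 2.24467755] 19.95
```

View pics/w8x.png

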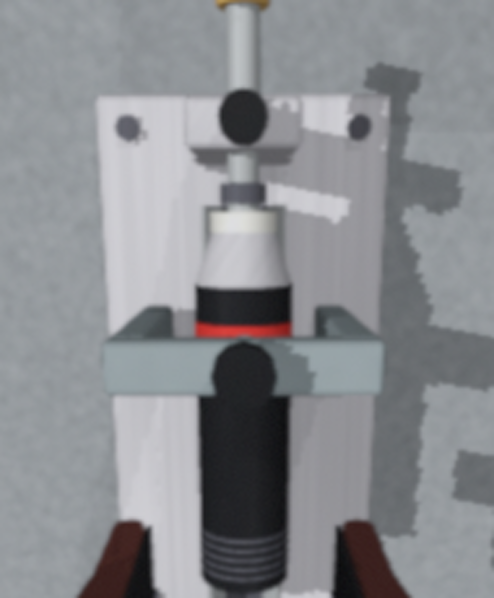

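The picture shows the tube seated straight in the groove, nose against the white cup (crop row about 232), fingers clear. I'm handing in.

```bash
python3 -c "
from workcell import env
print(env.job_done())"
```

```text
the job is handed in; nothing more can be done
None
```

The red-banded tube is seated in the V groove under the hold-down with its nose against the stop cup; I pressed it there at an estimated 5–6 N (inferred from wrist force), let go, and handed in the job at about 20 s (no verdict was returned).

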